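Switch on the bench rig in its safe order

ROBOT

A 6-joint arm with a two-finger parallel gripper is mounted at the origin on a cart in front of the work surface, level with it; the furniture and walls round the work are solid. World frame = base frame: x ahead of the robot, y to its left, z up, the work surface at z = 0. Lengths are in m, angles in rad, forces in N, time in s.
With the tool pointing down it reaches from about 0.275 to 0.825 m from the base axis. Payload 4.9 kg.
Tool frame: the origin (TCP) lies midway between the tips of the shut fingers; the grasp point (between the pads) lies 19 mm behind it (bot.grip_depth is the distance from the TCP to the grasp point, in m); y points along the fingers, x is the direction in which the jaws open and shut, and the axes are right-handed (so a half turn about y gives the same grasp; the last joint's range is limited). The gripper opens to 85 mm and grips with 20 to 120 N. Pads are 22 mm wide; open, the fingers measure 114 mm over their backs; the gripper's body (76 mm by 85 mm) begins 54 mm behind the grasp point. The pads swing forward as they close: fully open they stand 13 mm farther back than shut.
Start: joints at [0.979, 0.326, -0.193, 1.052, 0, 1.437], TCP at [0.243, 0.493, 0.231] pointing down, gripper open.
Joint ranges: [-2.65, 2.65], [-0.97, 1.79], [-1.3, 1.35], [-1.93, 2.1], [-1.47, 1.37], [-3.14, 3.14]. Speed limits (rad/s): [2.57, 2.57, 3.14, 3.14, 3.14, 3.14].

INTERFACE

Orientations are given as a unit quaternion [w, x, y, z].
In Python, from cell import bot gives the robot as it stands. Calls block until the motion is done:
- bot.move_pose(position, orientation): joint-space move of the TCP to a pose.
- bot.move_linear(position, speed=0.15, rotation=None, until_force=None): straight line of the TCP; rotation=None keeps the orientation; speed is the mean speed in m/s. With until_force (N) it stops when the force on the tool has changed by that much, and returns True; else False.
- bot.goto_joints(angles): joint-space move.
- bot.set_gripper(opening, grasp_force=None): opening from 0.0 (shut) to 1.0 (fully open); grasp_force is the grip in N (None keeps the last); returns when the fingers have stopped.
- bot.wait(seconds).
- bot.solve_ik(position, orientation): joint angles nearest the present ones, or None.
- bot.camera(name): name is "scene" or "top" or "wrist"; returns the picture (480x640x3 uint8, red, green, blue); there is no depth.
- bot.calibration(name): a dict with "mtx" (3x3 intrinsics, pixels), "extrinsics" (4x4, takes a point from world to camera coordinates); the wrist camera has in their place "hand_eye" (4x4, takes a point from camera to tool coordinates, whose origin is the TCP and whose axes are the tool frame's). Camera axes: x right, y down, z forward; pixel columns grow to the right and rows downward; lengths in m; the calibration is good to about 2 mm. A picture is of the moment at which its call begins: read the wrist's pose just before it. calibration takes no time and is no camera call.
A pose or a line that the arm cannot do raises bot.PlanningError and nothing moves.
- bot.close_job(): hands the job in, once; it reports no verdict.
Trained networks look in the newest picture that a camera, given by its name, has taken for a name from the list of things; names that differ only in an ending like _2 or _b are one class to them, and where a whole thing is asked for, a point or a joint stands for the part that bears it (a point fixed in the world has none). Each returns a list of dicts, best first, with "confidence" (0 to 1); they miss things now and then, are a little off and sometimes report something else, mostly with a low value. They report only what shows in the picture. A call takes as long as a camera call. They do not tell look-alikes from the thing itself.
- bot.search_frame(camera, thing): "bbox" ([left, top, width, height] in pixels, round what is visible of it).
Readings, each from a call of its own:
- bot.read_clock(): time.
- bot.read_joint_positions(): joint angles.
- bot.read_joint_vel(): joint speeds.
- bot.read_joint_efforts(): joint torques, N m.
- bot.read_position(): TCP position.
- bot.read_tool_rot(): TCP orientation.
- bot.read_ft_force(): force on the tool from outside, world axes, zero at the start.
- bot.read_moment(): the same for the moment, N m.
- bot.read_gripper_width(): opening from 0.0 (shut) to 1.0 (fully open).
Only numpy, scipy, OpenCV 4.12 (cv2) and the standard library are available. Lean on these libraries where they do the work, as an engineer would, in place of code of your own. Each camera call takes 0.05 s, during which the arm holds its last target.

TASK

Switch the bench rig on in its safe order by pressing the keys of three of the four grey switch boxes lightly with the fingertips, each fully down so that it stays down: first the extraction (square key), then the pump (long bar key), then the heater (large round key). Do not press the spare box's small round key, do not pick up or push the boxes about, and leave the other things standing where they are.

Things in the scene. Friction and masses are not known exactly. Their poses are not given: they have to be found in the camera images.
- square_box: Loose grey switch box, 64 mm (its x) by 84 mm (its y), 38 mm high, about 0.45 kg, on rubber feet, with a square key, 30 x 30 mm (extraction switch) in the middle of its top. Origin: centre of the underside; z up; a short black cable gland sticks out 14 mm on the +x side.
- square_top (a point): Centre of the flat top of the pale square key; it stands 14 mm above the box's top (52 mm above the bench) while up, 5 mm above it when fully down, and moves with the key.
- square_key (a joint): How far this key is pushed down, m: 0 = up, 0.009 = fully down on its stop; it switches at 0.006. About 2.5 N starts it and 3.5 N takes it to the stop; friction holds it where it is left.
- bar_box: Loose grey switch box, 64 mm (its x) by 84 mm (its y), 38 mm high, about 0.45 kg, on rubber feet, with a long narrow bar key, 18 mm along the box's x by 64 mm along its y (pump switch) in the middle of its top. Origin: centre of the underside; z up; a short black cable gland sticks out 14 mm on the +x side.
- bar_top (a point): Centre of the flat top of the pale bar key; it stands 14 mm above the box's top (52 mm above the bench) while up, 5 mm above it when fully down, and moves with the key.
- bar_key (a joint): How far this key is pushed down, m: 0 = up, 0.009 = fully down on its stop; it switches at 0.006. About 2.5 N starts it and 3.5 N takes it to the stop; friction holds it where it is left.
- round_box: Loose grey switch box, 64 mm (its x) by 84 mm (its y), 38 mm high, about 0.45 kg, on rubber feet, with a large round key, 38 mm across (heater switch) in the middle of its top. Origin: centre of the underside; z up; a short black cable gland sticks out 14 mm on the +x side.
- round_top (a point): Centre of the flat top of the pale round key; it stands 14 mm above the box's top (52 mm above the bench) while up, 5 mm above it when fully down, and moves with the key.
- round_key (a joint): How far this key is pushed down, m: 0 = up, 0.009 = fully down on its stop; it switches at 0.006. About 2.5 N starts it and 3.5 N takes it to the stop; friction holds it where it is left.
- small_box: Loose grey switch box, 64 mm (its x) by 84 mm (its y), 38 mm high, about 0.45 kg, on rubber feet, with a small round key, 16 mm across (spare switch, to be left alone) in the middle of its top. Origin: centre of the underside; z up; a short black cable gland sticks out 14 mm on the +x side.
- small_top (a point): Centre of the flat top of the pale small round key; it stands 14 mm above the box's top (52 mm above the bench) while up, 5 mm above it when fully down, and moves with the key.
- small_key (a joint): How far this key is pushed down, m: 0 = up, 0.009 = fully down on its stop; it switches at 0.006. About 2.5 N starts it and 3.5 N takes it to the stop; friction holds it where it is left.
- vial_wide: Bystander, loose: small wide glass vial with a pale cap, 25 mm across, 50 mm tall, standing. Origin: centre of the underside, z up.
- vial_thin: Bystander, loose: slim glass vial with a pale cap, 19 mm across, 58 mm tall, standing. Origin: centre of the underside, z up.
- beaker: Bystander, loose: small clear beaker, 46 mm across, 60 mm tall, standing. Origin: centre of the underside, z up.
- dishes: Bystander, loose: two stacked clear petri dishes, 70 mm across, 32 mm tall together. Origin: centre of the underside, z up.
- small_bottle: Bystander, loose: small white bottle with a blue cap, 30 mm across, 63 mm tall, standing. Origin: centre of the underside, z up.
- tube: Bystander, loose: small microtube lying on the bench at the left, 41 x 13 x 19 mm. Origin: under its centre.
Things that resemble listed ones, but are neither listed nor needed, are in the scene too. Leave any blue look-alike of the square_box alone.

How it is judged:
By the outcome, as a careful person would: the job done as asked, in the order asked, and still so for the second after the job is handed in, with the robot touching nothing.
It also fails if it takes over 61 s, if anything falls off the work surface, if the arm or the gripper's body presses on something with over 40 N, if the wrist force passes 120 N, or if a joint passes its speed limit or range.

## Working session

There is one attempt and no reset: what is moved stays moved. The work goes in short steps, each a Python script; the robot and the scene stay as the last script left them, time stands still between calls to the robot, and variables do not carry over. Pictures are saved under pics/ and viewed, and the job is handed in when it is done.

```bash
mkdir -p pics; ls; python3 - <<'E'
from cell import bot
import cv2,numpy as np
for c in ["scene","top","wrist"]:
    im=bot.camera(c); cv2.imwrite(f"pics/a_{c}.png",im[:,:,::-1])
    k=bot.calibration(c); print(c,{a:np.round(b,3).tolist() for a,b in k.items()})
for t in ["square_box","bar_box","round_box","small_box","square_top","bar_top","round_top","small_top"]:
    for c in ["top","scene"]:
        print(t,c,[(r["bbox"],round(r["confidence"],2)) for r in bot.search_frame(c,t)][:4])
print(bot.read_clock(),bot.read_tool_rot(),bot.read_position(), bot.read_ft_force())
E
```

```text
pics
scene {'mtx': [[445.868, 0.0, 326.916], [0.0, 445.868, 238.218], [0.0, 0.0, 1.0]], 'extrinsics': [[0.802, -0.597, 0.01, -0.375], [-0.279, -0.389, -0.878, 0.245], [0.528, 0.702, -0.478, 0.609], [0.0, 0.0, 0.0, 1.0]]}
top {'mtx': [[592.234, 0.0, 314.074], [0.0, 592.234, 247.538], [0.0, 0.0, 1.0]], 'extrinsics': [[-0.007, -1.0, -0.004, 0.094], [-0.997, 0.008, -0.079, 0.526], [0.079, 0.003, -0.997, 1.426], [0.0, 0.0, 0.0, 1.0]]}
wrist {'mtx': [[368.65, 0.0, 319.851], [0.0, 368.65, 240.634], [0.0, 0.0, 1.0]], 'hand_eye': [[1.0, -0.001, -0.001, -0.0], [0.0, -0.303, 0.953, -0.142], [-0.001, -0.953, -0.303, 0.078], [0.0, 0.0, 0.0, 1.0]]}
square_box top [([224.7, 246.0, 37.2, 33.9], 0.96)]
square_box scene [([245.3, 216.8, 41.9, 32.6], 0.84), ([293.8, 197.7, 37.4, 32.0], 0.6)]
bar_box top [([440.1, 224.1, 41.2, 32.1], 0.89)]
bar_box scene [([468.5, 297.2, 36.1, 46.5], 0.46)]
round_box top [([299.6, 239.6, 35.4, 31.8], 0.96)]
round_box scene [([296.4, 248.1, 41.7, 38.3], 0.89)]
small_box top [([365.5, 252.7, 39.3, 33.0], 0.62)]
small_box scene [([323.4, 288.4, 59.2, 49.9], 0.82)]
square_top top [([224.7, 195.9, 10.5, 11.7], 0.69), ([239.1, 258.9, 9.0, 10.5], 0.67)]
square_top scene [([302.0, 247.0, 23.1, 20.0], 0.7), ([257.8, 217.8, 17.2, 13.4], 0.46), ([302.3, 198.2, 17.4, 11.2], 0.43)]
bar_top top [([444.9, 238.0, 29.3, 6.0], 0.51)]
bar_top scene [([447.7, 328.9, 39.1, 26.7], 0.83), ([255.6, 217.5, 21.3, 14.9], 0.68), ([468.3, 300.5, 35.9, 42.7], 0.61)]
round_top top [([445.0, 233.9, 30.0, 12.2], 0.56)]
round_top scene [([304.9, 251.8, 20.6, 15.0], 0.5)]
small_top top [([302.1, 244.3, 34.7, 28.1], 0.61)]
small_top scene []
0.95 [ 0.60042166 -0.60040427 -0.37351064  0.37349479] [0.24307574 0.49338442 0.23130185] [-0.14432828 -0.49583065  0.42868962]
```

View pics/a_top.png

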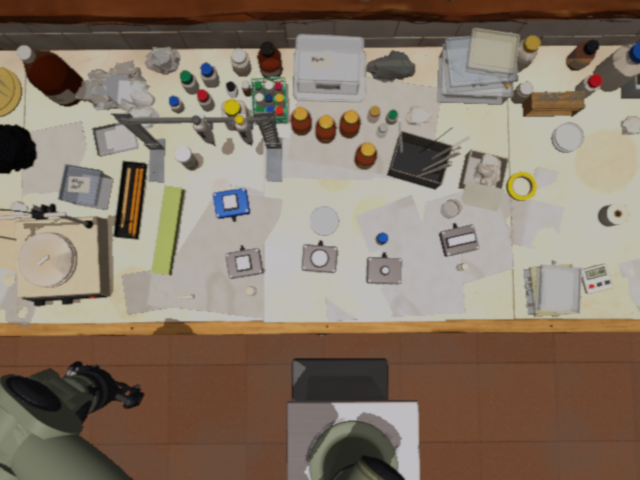

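View pics/a_scene.png

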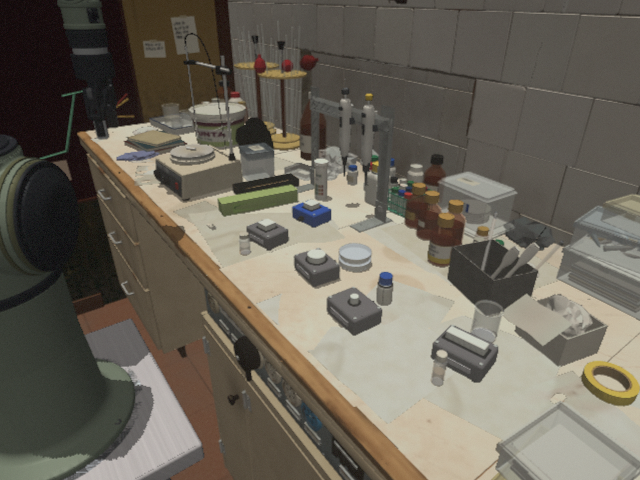

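```bash
python3 -c "
import cv2
a=cv2.imread('pics/a_top.png')[170:310,200:500]
cv2.imwrite('pics/a_topz.png',cv2.resize(a,(780,364),interpolation=cv2.INTER_CUBIC))"
```

```text
(no output)
```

View pics/a_topz.png

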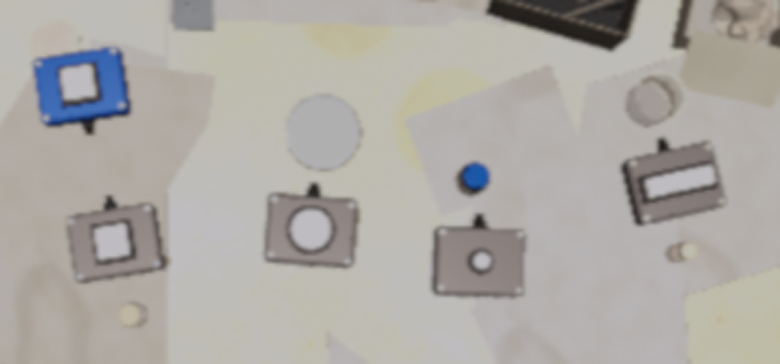

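The top view shows the grey square box at pixel (243,263), round (320,258), small (385,270) and bar (461,240). The blue look-alike is at (231,203). I'll compute positions and cross-check them in the scene view.

```bash
cat > h.py <<'E'
import numpy as np,cv2
from cell import bot
from scipy.spatial.transform import Rotation as R
def ray(c,uv):
    k=bot.calibration(c);K=k["mtx"];E=k["extrinsics"]
    d=E[:3,:3].T@np.linalg.inv(K)@np.array([*uv,1.]);o=-E[:3,:3].T@E[:3,3];return o,d
def onz(c,uv,z):
    o,d=ray(c,uv);return o+d*(z-o[2])/d[2]
def proj(c,p):
    k=bot.calibration(c);q=k["extrinsics"]@np.array([*p,1.]);q=k["mtx"]@q[:3];return q[:2]/q[2]
def wproj(p,pos,quat):
    k=bot.calibration("wrist");r=R.from_quat(quat,scalar_first=True).as_matrix()
    t=r.T@(np.array(p)-pos);q=np.linalg.inv(k["hand_eye"])@np.array([*t,1.]);q=k["mtx"]@q[:3];return q[:2]/q[2]
E
python3 - <<'E'
from h import *
im=cv2.imread('pics/a_top.png').astype(int)
sc=cv2.imread('pics/a_scene.png')
for n,(u,v) in dict(square=(243,263),bar=(461,240),round=(320,258),small=(385,270)).items():
    w=im[v-8:v+9,u-16:u+17].min(2) if n=="bar" else im[v-9:v+10,u-9:u+10].min(2)
    m=(w>170).astype('uint8')
    l,lab,st,ce=cv2.connectedComponentsWithStats(m)
    i=1+np.argmax(st[1:,4]); hw=16 if n=="bar" else 9; hv=8 if n=="bar" else 9
    uv=ce[i]+[u-hw,v-hv]
    p=onz("top",uv,.052); q=proj("scene",p); print(n,uv.round(1),st[i],p.round(4),q.round(1))
    cv2.drawMarker(sc,tuple(q.round().astype(int).tolist()),(0,0,255),0,8)
cv2.imwrite('pics/b.png',cv2.resize(sc[180:400,220:520],(780,572)))
print(R.from_quat(bot.read_tool_rot(),scalar_first=True).as_matrix().round(3))
E
```

```text
square [242.5 262.5] [  3   3  12  12 123] [0.4898 0.2614 0.052 ] [267.3 221.5]
bar [461.3 239.2] [  4   2  25  11 155] [ 0.5418 -0.2619  0.052 ] [467.7 336. ]
round [319.  257.6] [  2   2  13  14 155] [0.5002 0.0787 0.052 ] [317.1 252.8]
small [385. 270.] [ 7  7  5  5 21] [ 0.4695 -0.0782  0.052 ] [355.1 295.1]
[[ 0.442  0.    -0.897]
 [ 0.897  0.     0.442]
 [ 0.    -1.     0.   ]]
```

View pics/b.png

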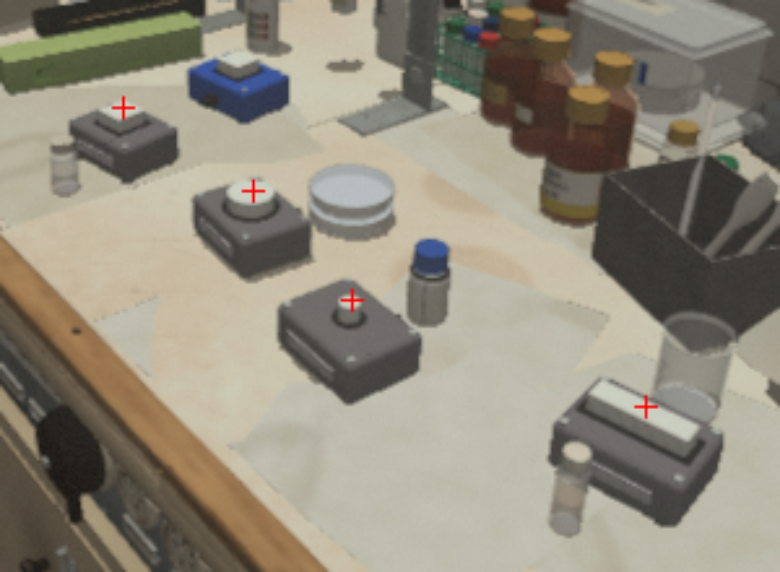

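Marks land on the keys in both views. Next: shut the gripper, hover over the square key and check with the wrist camera.

```bash
cat >> h.py <<'E'
Q=R.from_matrix(np.array([[0,0,-1],[1,0,0],[0,-1,0.]])).as_quat(scalar_first=True)
def look(name,P):
    pos=bot.read_position();q=bot.read_tool_rot();im=bot.camera("wrist")[:,:,::-1].copy()
    for p in P:
        u=wproj(p,pos,q);print("proj",u.round(1));cv2.drawMarker(im,tuple(u.round().astype(int).tolist()),(0,0,255),0,10)
    cv2.imwrite(f"pics/{name}.png",im);print(pos.round(4),"t",bot.read_clock())
E
python3 - <<'E'
from h import *
bot.set_gripper(0.0)
bot.move_pose([.4898,.2614,.13],Q)
look("sq1",[[.4898,.2614,.052]])
print(bot.read_ft_force(),bot.read_gripper_width())
E
```

```text
proj [319.3 252.7]
[0.4896 0.2621 0.1303] t 3.0917
[-0.65818234 -0.73851013 -0.13524483] -0.0013619070440824054
```

View pics/sq1.png

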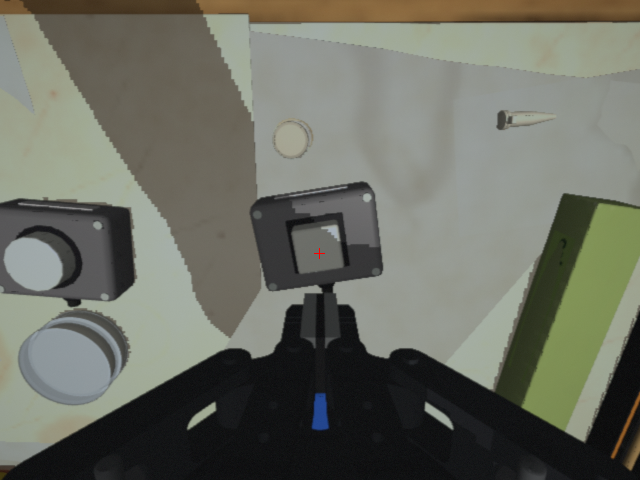

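The wrist view shows the square key centred at about (320,247), 3 mm nearer the robot than my mark at (319,253). I'll adjust x and press.

```bash
cat >> h.py <<'E'
def press(x,y):
    bot.move_linear([x,y,.060],speed=.08)
    f0=bot.read_ft_force()
    hit=bot.move_linear([x,y,.0405],speed=.012,until_force=7)
    print("hit",hit,bot.read_position().round(4),(bot.read_ft_force()-f0).round(2))
    bot.move_linear([x,y,.13],speed=.1)
    print("t",bot.read_clock())
E
python3 - <<'E'
from h import *
press(.4875,.2614)
look("sq2",[[.4875,.2614,.043]])
E
```

```text
hit True [0.4875 0.2614 0.043 ] [-0.13  0.85  6.27]
t 6.4333
proj [320.9 249.3]
[0.487  0.2612 0.1293] t 6.4833
```

View pics/sq2.png

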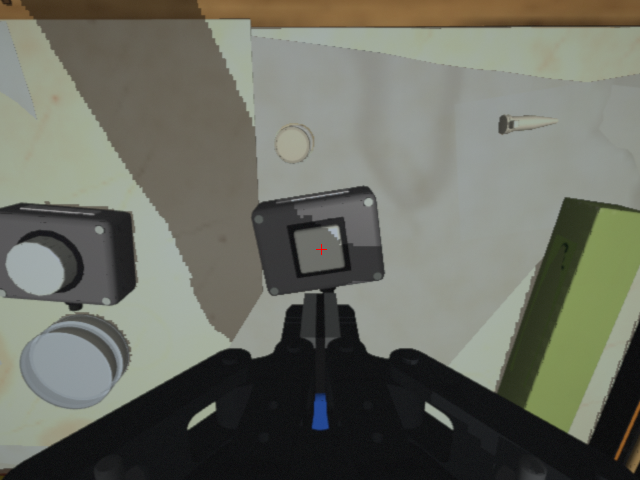

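The square key is down: the stop was reached at z = 0.043, and the key at (321,249) looks smaller, with the box not moved. Now the bar, with the transit at z = 0.15.

```bash
python3 - <<'E'
from h import *
bot.move_linear([.4875,.2614,.17],speed=.15)
bot.move_pose([.540,-.2619,.17],Q)
bot.move_linear([.540,-.2619,.13],speed=.15)
look("bar1",[[.540,-.2619,.052]])
E
```

```text
proj [318.9 252.8]
[ 0.5399 -0.261   0.1298] t 9.2667
```

View pics/bar1.png

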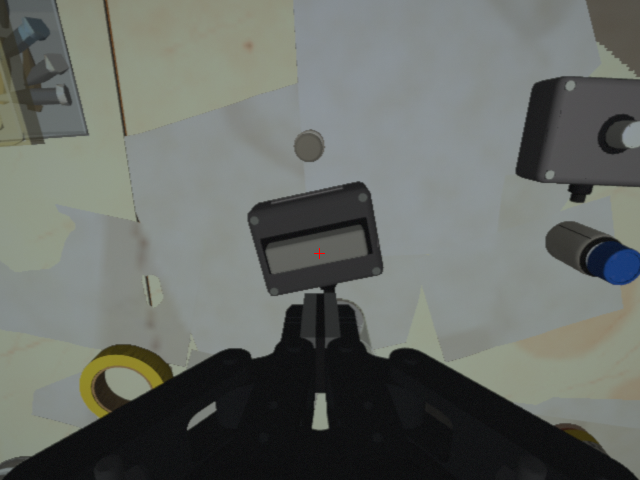

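The bar key is centred at about (318,249), close to the mark at (319,253). The beaker is clear of the fingers. Pressing.

```bash
python3 - <<'E'
from h import *
press(.538,-.2615)
look("bar2",[[.538,-.2615,.043]])
bot.move_linear([.538,-.2615,.17],speed=.15)
bot.move_pose([.4985,.0787,.17],Q)
bot.move_linear([.4985,.0787,.13],speed=.15)
look("rd1",[[.4985,.0787,.052]])
E
python3 -c "
import cv2
a=cv2.imread('pics/bar2.png');b=cv2.imread('pics/rd1.png')
cv2.imwrite('pics/c.png',cv2.hconcat([a[80:440,120:520],b[80:440,120:520]]))"
```

```text
hit True [ 0.538  -0.2615  0.043 ] [-0.29  0.58  4.74]
t 12.6083
proj [319.8 249.2]
[ 0.5375 -0.2612  0.1293] t 12.6583
proj [321.7 252.9]
[0.4984 0.0779 0.1297] t 14.8333
```

View pics/c.png

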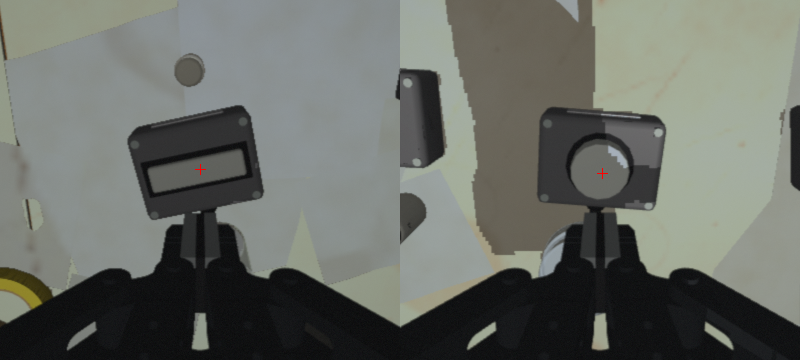

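The bar key is down, with the stop at z = 0.043 and a level top. The round key's mark is within about 1 mm of its centre. Pressing it, then backing away for a final look.

```bash
python3 - <<'E'
from h import *
press(.498,.0787)
look("rd2",[[.498,.0787,.043]])
bot.move_linear([.498,.0787,.22],speed=.15)
bot.move_pose([.243,.493,.231],Q)
t=bot.camera("top")[:,:,::-1];s=bot.camera("scene")[:,:,::-1]
cv2.imwrite("pics/end_top.png",t);cv2.imwrite("pics/end_scene.png",s)
a=cv2.imread('pics/a_top.png')[170:310,170:500]
a=cv2.resize(a,(700,297));b=cv2.resize(t[170:310,170:500],(700,297))
cv2.imwrite("pics/end1.png",cv2.vconcat([a,b]))
cv2.imwrite("pics/end2.png",cv2.resize(s[180:400,220:520],(780,572)))
E
```

```text
hit True [0.498  0.0787 0.043 ] [-0.8  -0.36  4.11]
t 18.175
proj [320.5 249.2]
[0.4975 0.0787 0.1294] t 18.225
```

View pics/end1.png

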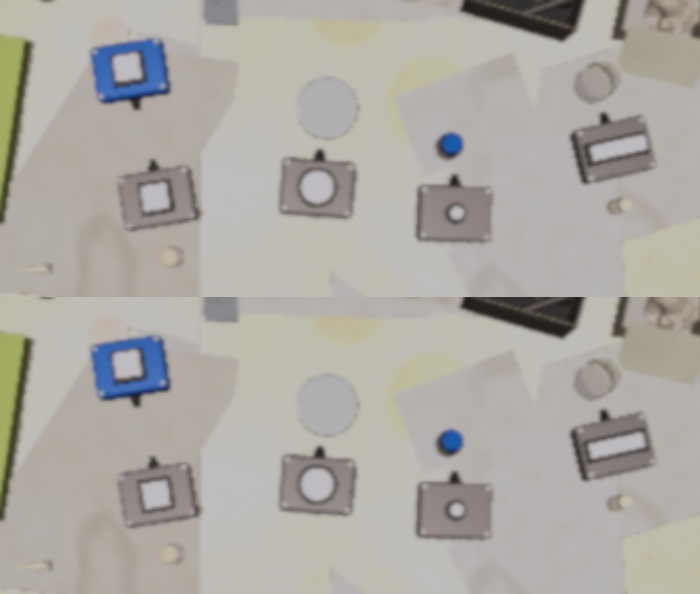

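View pics/end2.png

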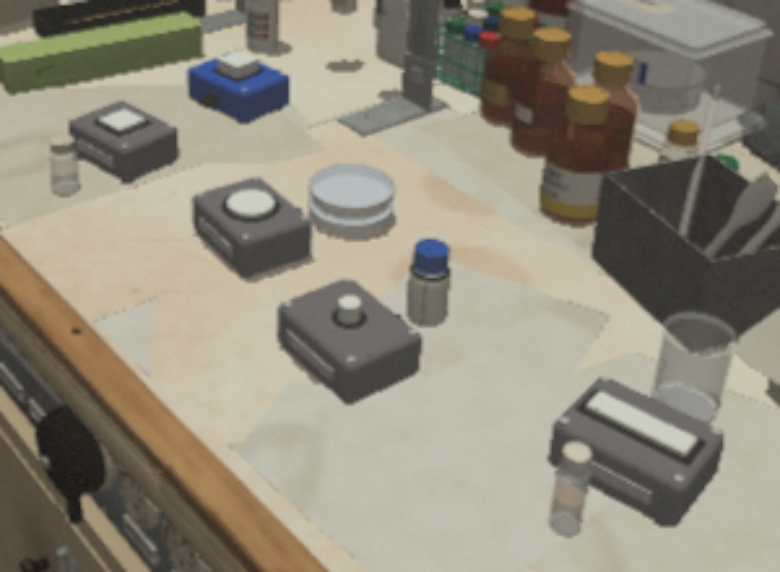

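View pics/rd2.png

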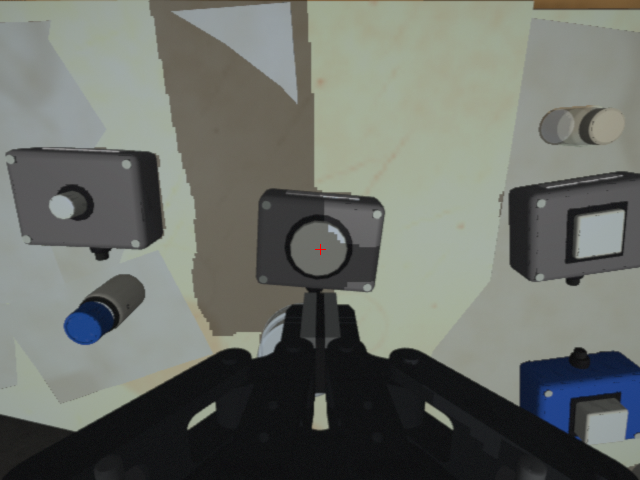

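The final views show the three keys down, at scene-crop positions (123,122), (250,204) and (640,423). The spare key at (348,308) and the blue look-alike's key are up, and nothing has moved. Handing in.

```bash
python3 -c "
from cell import bot
print(bot.read_clock(),bot.read_ft_force());bot.close_job()"
```

```text
20.85 [-0.16516032 -0.03699459  0.12679723]
the job is handed in; nothing more can be done
```

I pressed the square (extraction), bar (pump) and round (heater) keys in that order with the shut fingertips, then moved the arm clear and handed the job in at about 21 s.

- **Presses:** each one stopped on force with the fingertips at z = 0.043, which is the height of a key fully down. The vertical force I read after each stop was between 4 and 6.5 N.
- **Final pictures:** the three keys stay down. The spare key and the blue look-alike's key are still up, and the boxes and other items look unmoved.
- **Disagreements:** the top-camera estimate of the square key was about 3 mm off what the wrist camera showed, so I corrected it before pressing. The bar and round keys needed corrections of 2 mm or less. Several network detections of key tops were wrong, so I took the key positions from the pictures instead.

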